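# Set the corn mill to coarse grits: touch the stones, open five clicks

## Task

Set the stone mill for coarse corn grits: take the dark peg on the hopper and turn the hopper clockwise (seen from above), gently, until you feel the millstones just touch, without forcing them. Then turn it back the other way exactly five clicks from the closed click, let go, and leave the bowl, jars and bottle around the mill where they are.

Things in the scene. Friction and masses are not known exactly. Their poses are not given: they have to be found in the camera images.
- mill: electric stone mill, fixed: beech housing 180 x 180 mm, 205 mm high; on it a round aluminium collar (radius 84 mm, top at z 213 mm) with 16 dark dots, one per click, and the hopper. Origin: centre of its underside, z up; the hopper turns about the vertical line through it, clockwise from above to close. The spout points to the mill's -x
- peg (a point): middle of the dark-wood peg upright on the hopper's rim, a grip that spins freely on its pin: 18 mm diameter (20 at its foot), 45 mm tall, z 260.5 to 305.5 mm; this point is on its axis at z 287.5 mm, 72 mm from the hopper's axis. The wooden rim (radius 78 mm) is at z 260 mm; nothing stands higher than the peg
- hopper: funnel hopper, the setting turret, radius 78 mm; origin on its axis at z 205 mm, x axis towards the peg. It rests in clicks 22.5 degrees apart (28 mm of peg travel); leaving a click takes 4 to 8 N at the peg, past half way it snaps on into the next and stays. At the start it is 3 to 8 clicks open, rarely left between two; it opens to 10. The closed click is unmarked and differs with stone wear
- upper_stone: upper millstone, hidden inside the housing, lowered by turning the hopper clockwise, 0.125 mm a click; origin: centre of its grinding face. About 3.5 degrees (4 mm of peg travel) past the closed click the stones touch and press springily, 2 to 2.5 N at the peg per further mm on top of the click; let go, the hopper returns to the closed click. More than 20 N there is forcing
- lower_stone: fixed lower millstone, inside the housing; origin at the centre of its grinding face: the gap is the upper stone's height above it, 0 at the closed click, 0.625 mm at five clicks
- bowl: white bowl 136 mm wide, 55 mm high, under the spout; origin at the centre of its underside
- jar_tall: bamboo seasoning jar with straw lid, 76 mm wide, 138 mm high; origin at the centre of its underside
- jar_short: bamboo seasoning jar with straw lid, 82 mm wide, 118 mm high; origin at the centre of its underside
- sauce_bottle: amber bottle with black cap, 56 mm wide, 190 mm high; origin at the centre of its underside

How it is judged:
By the outcome, as a careful person would: the job done as asked, in the order asked, and still so for the second after the job is handed in, with the robot touching nothing.
It also fails if it takes over 72 s, if anything falls off the work surface, if the arm or the gripper's body presses on something with over 40 N, if the wrist force passes 120 N, or if a joint passes its speed limit or range.

## Robot

A 6-joint arm with a two-finger parallel gripper is mounted at the origin on the work surface. World frame = base frame: x ahead of the robot, y to its left, z up, the work surface at z = 0. Lengths are in m, angles in rad, forces in N, time in s.
With the tool pointing down it reaches from about 0.375 to 0.9 m from the base axis. Payload 3.1 kg.
Tool frame: the origin (TCP) lies on the centre line of the jaws, within the pads' length; the fingertips stand ahead of it and the grasp point (between the pads) lies 3 mm ahead of it (robot.tip_reach is the z of the fingertips in the tool frame, in m); z points along the fingers, y is the line along which they close (so a half turn about z gives the same grasp; the last joint's range is limited). The gripper opens to 87 mm and grips with 3 to 60 N. Pads are 19 mm wide; open, the fingers measure 117 mm over their backs; the gripper's body (75 mm by 190 mm) begins 51 mm behind the grasp point.
Start: joints at [-1.405, 0.527, 1.433, -0, 1.181, -0.178], TCP at [0.211, -0.588, 0.209] pointing down, gripper open.
Joint ranges: [-3.08, 3.08], [-0.75, 2.2], [0.22, 2.44], [-1.43, 4.57], [0, 2.65], [-2.85, 2.85]. Speed limits (rad/s): [2.79, 2.79, 3.14, 3.14, 3.14, 3.14].

## Interface

Orientations are given as a unit quaternion [x, y, z, w].
In Python, from rig import sensors, eyes, ticket, robot gives the robot as it stands.
- The arm moves only by the tool drive_tool, never from a script. Its argument "deltas" is a list that holds one entry, the list of rows, each a list of 6 numbers: the shift along the tool's x, y, z in mm, then the turn, a rotation vector about the tool's x, y, z in rad. A call has 1 to 8 rows; each row shifts and turns the commanded pose from where the row before left it, along the tool's axes as they then stand; what a row does not reach is not made up. A row lasts 1/12 s, in which the tool goes at most 41.7 mm and 7.16 degrees, less where a joint would pass 70% of its speed; a pose out of reach is approached as far as the arm can. A call is refused whole if a number of a shift passes 41.7 or a number of a turn 0.125, either way. A call with a gripper value outside its range is refused whole. "gripper" is the opening in per cent of the stroke, from 0 (shut) to 100 (fully open), set as the call begins (left out, the last holds). The fingers move at their own pace and stop on an object; "squeeze" is the grip in N (left out, the last holds). Time passes only in rows, so rows that do not move let the fingers close. It gives the time, the measured TCP pose, the force, the opening and the grip force at its end, in the units of the state.
- sensors.get_obs(): the state, without advancing time (a new reading comes with each control period).
- eyes.camera(name): name is "scene" or "top" or "wrist"; returns a dict with "img" (480x640x3 uint8, red, green, blue), "fov_y" (degrees; the focal length in pixels is half the picture's height over the tangent of half this angle, whatever the lens; pixels are square), "cx", "cy" (the principal point, pixels), "D" ([k1, k2, p1, p2, k3] as OpenCV has them; the pictures are not rectified), "xyz" and "attitude" of the camera in the world; the wrist camera has in their place "hand_eye" (4x4, takes a point from camera to tool coordinates, whose origin is the TCP and whose axes are the flange's). Camera axes: x right, y up, looking along -z (the intrinsics and any distortion apply to the point x, -y, -z); pixel columns grow to the right and rows downward; lengths in m; the calibration is good to about 2 mm. A picture is of the moment at which its call begins: read the wrist's pose just before it. There is no depth.
- ticket.hand_in(): hands the job in; it is judged then, once.
The state is a dict: "time": time; "q": joint angles; "joint_velocities": joint speeds; "joint_torque": joint torques, N m; "position": TCP position; "tool_rot": TCP orientation; "ft_force": force on the tool from outside, world axes, zero at the start; "moment": the same for the moment, N m; "grip_width": finger opening in m; "grip_force": force on a finger pad.
Only numpy, scipy, OpenCV 4.12 (cv2) and the standard library are available. Lean on these libraries where they do the work, as an engineer would, in place of code of your own. Each camera call takes 0.05 s, during which the arm holds its last target. There are 200 camera calls.

## Working session

There is one attempt and no reset: what is moved stays moved. The work goes in short steps, Python scripts to look and compute and a tool call to move; the robot and the scene stay as the last step left them, time stands still between calls to the robot, and variables do not carry over. Pictures are saved under pics/ and viewed, at most 10 in all, crops included, and the job is handed in when it is done.

Besides the shell and the picture viewer there is one more tool, called after ">>>" as a command line: name --argument value ..., lists and objects as JSON in quotes. drive_tool: Moves the arm, as the interface text tells. Its arguments: {"type":"object","properties":{"deltas":{"type":"array"},"gripper":{"type":"number"},"squeeze":{"type":"number"}},"required":["deltas"]}

```bash
mkdir -p pics; ls
cat > h.py <<'E'
import numpy as np, cv2
from scipy.spatial.transform import Rotation as R
from rig import sensors, eyes, ticket, robot
def ray(c,u,v):
    f=240/np.tan(np.radians(c["fov_y"])/2)
    K=np.array([[f,0,c["cx"]],[0,f,c["cy"]],[0,0,1.]])
    p=cv2.undistortPoints(np.array([[[u,v]]],float),K,np.array(c["D"],float))[0,0]
    d=np.array([p[0],-p[1],-1.])
    a=np.array(c["attitude"],float)
    M=a if a.shape==(3,3) else R.from_quat(a).as_matrix()
    return np.array(c["xyz"],float),M@d
def onz(c,u,v,z):
    o,d=ray(c,u,v); return o+d*(z-o[2])/d[2]
E
python3 - <<'E'
from h import *
import pickle
for n in("scene","top"):
    c=eyes.camera(n); cv2.imwrite(f"pics/{n}.png",c["img"][:,:,::-1]); pickle.dump(c,open(n+".pkl","wb"))
    print(n,c["xyz"],c["attitude"],c["fov_y"],c["cx"],c["cy"],c["D"])
print(sensors.get_obs(),robot.tip_reach)
E
```

```text
pics
scene [ 1.09654082 -0.52137154  1.3410022 ] [0.26654935 0.10103583 0.33384846 0.8984923 ] 42.916810054337994 328.5516222011984 238.54873680651403 [-0.01420553  0.          0.          0.          0.        ]
top [0.40801725 0.05400836 1.15709013] [-0.06809512  0.07738255  0.74209965 -0.66231647] 47.109478827741405 314.04979385549717 225.9087360424817 [-0.07379305  0.          0.          0.          0.        ]
{'time': 0.1, 'q': array([-1.40550137e+00,  5.28370712e-01,  1.43376432e+00, -3.25513913e-05,
        1.18137661e+00, -1.78478769e-01]), 'joint_velocities': array([ 0.00040443, -0.0022082 , -0.00155784, -0.00119882,  0.00046791,
        0.00054404]), 'joint_torque': array([ 1.35978548e-04, -4.40985632e+01, -1.77150732e+01,  6.34162081e-02,
        5.33300964e-02, -5.16397745e-05]), 'position': array([ 0.21056981, -0.58774399,  0.20807416]), 'tool_rot': array([ 9.85262276e-01,  1.71047734e-01, -8.72600094e-06, -9.59574611e-04]), 'ft_force': array([-0.10635626,  0.23612431, -0.39435367]), 'moment': array([-0.01281881, -0.02463948,  0.03181289]), 'grip_force': 0.0, 'grip_width': 0.08707680336896263} 0.022
```

View pics/top.png

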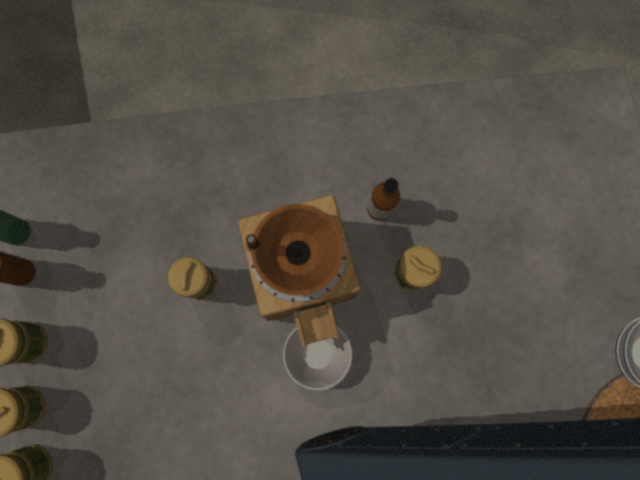

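View pics/scene.png

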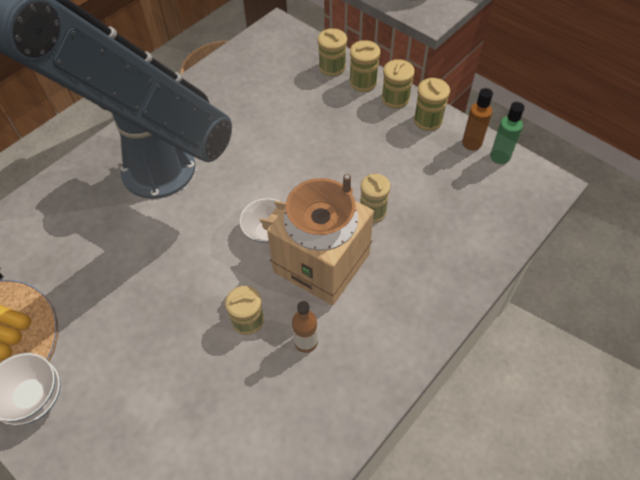

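The top view shows the mill's hopper (bowl centred at about (297,249)), the dark peg at about (252,241), and the spout and bowl below it. A jar stands to the left, with a jar and the bottle to the right. The scene view shows the peg top at about (347,177).

Run:
```python
from h import *
import pickle
t=pickle.load(open("top.pkl","rb")); s=pickle.load(open("scene.pkl","rb"))
im=cv2.cvtColor(t["img"],cv2.COLOR_RGB2HSV)
m=cv2.inRange(im,(5,130,60),(14,255,255)); m[:190]=0; m[310:]=0; m[:,:235]=0; m[:,360:]=0
n,l,st,ce=cv2.connectedComponentsWithStats(m); k=1+np.argmax(st[1:,4]); print(st[k])
cs,_=cv2.findContours((l==k).astype('uint8'),cv2.RETR_EXTERNAL,cv2.CHAIN_APPROX_NONE)
c=cv2.convexHull(max(cs,key=len))[:,0]
P=np.array([onz(t,u,v,.26)[:2] for u,v in c])
from scipy.optimize import least_squares
f=least_squares(lambda x:np.hypot(*(P-x[:2]).T)-x[2],[.45,.05,.078],loss='soft_l1',f_scale=.002); print("rim",f.x,np.abs(f.fun).max())
for nm,(u,v) in dict(top=(252,241)).items(): print(onz(t,u,v,.3055))
print("scene peg top",onz(s,347,177,.3055))
for c_,z,nm,(u,v) in [(t,.138,'jarL',(190,277)),(t,.118,'jarR',(419,267)),(t,.19,'bottle',(391,186)),(t,.055,'bowl',(318,356))]: print(nm,onz(c_,u,v,z))
for nm,c_,(u,v) in(("t",t,(272,245)),("s",s,(335,190))):
    a=cv2.resize(c_["img"][v-50:v+50,u-65:u+65],None,fx=6,fy=6,interpolation=cv2.INTER_CUBIC); cv2.imwrite(f"pics/c{nm}.png",a[:,:,::-1])
a=[cv2.imread(f"pics/c{x}.png")for x in"ts"]; cv2.imwrite("pics/crop.png",cv2.resize(np.vstack(a),None,fx=.5,fy=.5))
```

```text
[ 246  204   98   91 5088]
rim [0.56027759 0.06384584 0.07622773] 0.009081570270726563
[0.57208339 0.13227232 0.3055    ]
scene peg top [0.57816694 0.13407143 0.3055    ]
jarL [0.54950431 0.26895676 0.138     ]
jarR [ 0.522057   -0.16175028  0.118     ]
bottle [ 0.66725441 -0.11842357  0.19      ]
bowl [0.37797509 0.0480642  0.055     ]
```

View pics/crop.png

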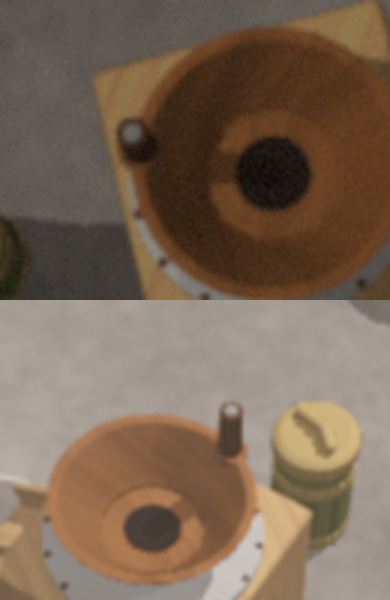

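Crop refinement puts the peg top at about (251,238.7) in top and (347,176.7) in scene. That gives a peg at about (0.577, 0.134), 72 mm from the rim centre (0.560, 0.064), which matches the stated radius. Next I rise, then cross over.

>>> drive_tool --deltas '[[[0,0,-32,0,0,0],[0,0,-32,0,0,0],[0,0,-32,0,0,0],[0,0,-32,0,0,0],[0,0,-32,0,0,0],[24.5,-23.2,0,0,0,0],[24.5,-23.2,0,0,0,0],[24.5,-23.2,0,0,0,0]]]' --gripper 100

```text
time: 0.77
position: [0.2565, -0.4972, 0.369]
tool_rot: [0.985, 0.17, 0.0, 0.0]
ft_force: [0.9, 0.9, -0.7]
grip_width: 0.0865
grip_force: 0.0
```

>>> drive_tool --deltas '[[[24.5,-23.2,0,0,0,0],[24.5,-23.2,0,0,0,0],[24.5,-23.2,0,0,0,0],[24.5,-23.2,0,0,0,0],[24.5,-23.2,0,0,0,0],[24.5,-23.2,0,0,0,0],[24.5,-23.2,0,0,0,0],[24.5,-23.2,0,0,0,0]]]'

```text
time: 1.43
position: [0.3786, -0.2555, 0.3686]
tool_rot: [0.985, 0.171, -0.0, -0.0]
ft_force: [1.4, -0.3, 0.2]
grip_width: 0.0872
grip_force: 0.0
```

>>> drive_tool --deltas '[[[24.5,-23.2,0,0,0,0],[24.5,-23.2,0,0,0,0],[24.5,-23.2,0,0,0,0],[24.5,-23.2,0,0,0,0],[24.5,-23.2,0,0,0,0],[24.5,-23.2,0,0,0,0],[24.5,-23.2,0,0,0,0],[24.5,-23.2,0,0,0,0]]]'

```text
time: 2.1
position: [0.5005, -0.0147, 0.3686]
tool_rot: [0.985, 0.171, -0.0, -0.0]
ft_force: [0.9, 0.2, 0.6]
grip_width: 0.0873
grip_force: 0.0
```

>>> drive_tool --deltas '[[[0,0,0,0,0,-0.123],[0,0,0,0,0,-0.123],[0,0,0,0,0,-0.123],[0,0,0,0,0,-0.123],[0,0,0,0,0,-0.123],[0,0,0,0,0,-0.123],[0,0,0,0,0,-0.123],[0,0,0,0,0,-0.123]]]'

```text
time: 2.77
position: [0.5, -0.0163, 0.3685]
tool_rot: [0.786, 0.619, -0.0, -0.0]
ft_force: [-0.6, -0.2, -0.0]
grip_width: 0.0869
grip_force: 0.0
```

>>> drive_tool --deltas '[[[32.8,8,0,0,0,0],[32.8,8,0,0,0,0],[32.8,8,0,0,0,0],[32.8,8,0,0,0,0],[32.8,8,0,0,0,0],[0,0,0,0,0,0],[0,0,0,0,0,0]]]'

```text
time: 3.35
position: [0.5785, 0.1344, 0.3678]
tool_rot: [0.787, 0.617, -0.001, -0.0]
ft_force: [0.2, 0.1, 0.1]
grip_width: 0.0872
grip_force: 0.0
```

```bash
cat >> h.py <<'E'
def wcam():
    o=sensors.get_obs(); c=dict(eyes.camera("wrist")); T=np.eye(4); T[:3,:3]=R.from_quat(o["tool_rot"]).as_matrix(); T[:3,3]=o["position"]
    M=T@np.array(c["hand_eye"]); c["xyz"]=M[:3,3]; c["attitude"]=M[:3,:3]; return o,c
E
python3 - <<'E'
from h import *
import pickle
o,c=wcam(); print(o["position"],o["q"],c["xyz"]); cv2.imwrite("pics/w1.png",c["img"][:,:,::-1]); pickle.dump(c,open("w1.pkl","wb"))
E
```

```text
[0.57853242 0.13439147 0.36782532] [ 4.04610105e-02  3.48702381e-01  1.28872185e+00 -3.77326501e-04
  1.50619377e+00  2.80537442e-01] [0.5947013  0.19761354 0.54348638]
```

View pics/w1.png

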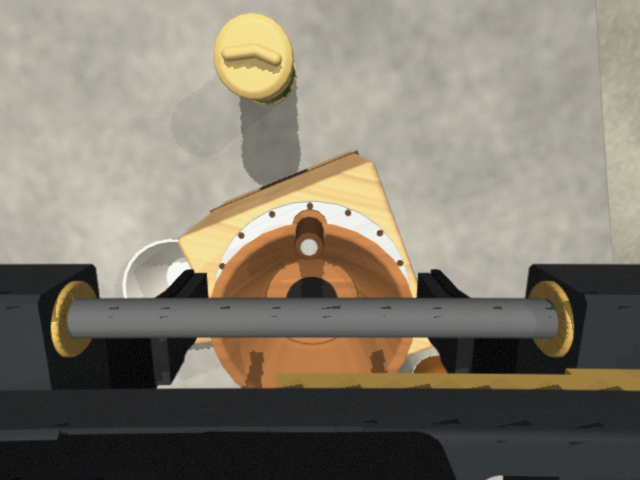

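The wrist view shows the peg top at about (309,246), with a collar dot right behind it at (310,206). The jar is clear of the hopper.

Run:
```python
from h import *
import pickle
c=pickle.load(open("w1.pkl","rb"))
t=pickle.load(open("top.pkl","rb"));s=pickle.load(open("scene.pkl","rb"))
a=onz(c,309,246.5,.3055);print(a,onz(t,251,238.7,.3055),onz(s,347,176.7,.3055))
d=np.array([onz(c,u,v,.213)[:2] for u,v in [(221,266),(241,236),(271,214),(310,206),(348,212),(380,233),(401,263)]])
A=np.c_[2*d,np.ones(7)];x=np.linalg.lstsq(A,(d**2).sum(1),rcond=None)[0];ctr=x[:2];print(ctr,np.sqrt(x[2]+ctr@ctr))
print(np.degrees(np.arctan2(*(d-ctr).T[::-1])))
print(np.linalg.norm(a[:2]-ctr),np.degrees(np.arctan2(*(a[:2]-ctr)[::-1])))
```

```text
[0.57675564 0.13342852 0.3055    ] [0.5759251 0.133505  0.3055   ] [0.57763365 0.13470974 0.3055    ]
[0.56073765 0.06177293] 0.08171200151915783
[144.44013889 122.19723228 100.14773455  77.284849    55.27206831
  32.77204289  10.29807594]
0.07342410553941485 77.39918694859632
```

>>> drive_tool --deltas '[[[-1.3,-1.5,0,0,0,-0.02],[0,0,20,0,0,0],[0,0,20,0,0,0],[0,0,20,0,0,0],[0,0,18,0,0,0],[0,0,0,0,0,0]]]'

```text
time: 3.9
position: [0.5736, 0.1304, 0.2873]
tool_rot: [0.782, 0.623, -0.004, -0.002]
ft_force: [0.1, 0.1, -1.0]
grip_width: 0.087
grip_force: 0.0
```

>>> drive_tool --deltas '[[[0,0,0,0,0,0],[0,0,0,0,0,0],[0,0,0,0,0,0],[0,0,0,0,0,0],[0,0,0,0,0,0],[0,0,0,0,0,0],[0,0,0,0,0,0],[0,0,0,0,0,0]]]' --gripper 0 --squeeze 15

```text
time: 4.57
position: [0.5769, 0.1323, 0.2911]
tool_rot: [0.781, 0.624, 0.0, 0.0]
ft_force: [-0.3, -0.6, 1.1]
grip_width: 0.0416
grip_force: 0.0
```

>>> drive_tool --deltas '[[[0,0,0,0,0,0],[0,0,0,0,0,0],[0,0,0,0,0,0],[0,0,0,0,0,0],[0,0,0,0,0,0],[0,0,0,0,0,0],[0,0,0,0,0,0],[0,0,0,0,0,0]]]'

```text
time: 5.23
position: [0.5773, 0.1323, 0.2922]
tool_rot: [0.781, 0.624, 0.001, 0.0]
ft_force: [-0.8, -0.5, 5.9]
grip_width: 0.0012
grip_force: 2.6
```

```bash
cat >> h.py <<'E'
C=np.array([.5607,.0625])
def st():
    o=sensors.get_obs(); p=o["position"][:2]-C; M=R.from_quat(o["tool_rot"]).as_matrix()
    a=np.arctan2(p[1],p[0]); er=p/np.linalg.norm(p); et=np.array([er[1],-er[0]]); F=o["ft_force"]
    print("t %.2f ang %.2f r %.2f z %.1f yaw %.2f Fr %.1f Ftcw %.1f Fz %.1f w %.1f g %.1f q6 %.2f"%(o["time"],np.degrees(a),1e3*np.linalg.norm(p),1e3*o["position"][2],np.degrees(np.arctan2(M[1,0],M[0,0])),F[:2]@er,F[:2]@et,F[2],1e3*o["grip_width"],o["grip_force"],o["q"][5]), "mom",o["moment"].round(2),"p",o["position"].round(4))
E
python3 -c "
from h import *
st()"
```

```text
t 5.23 ang 76.61 r 71.77 z 292.2 yaw 77.23 Fr -0.7 Ftcw -0.7 Fz 5.9 w 1.2 g 2.6 q6 0.26 mom [ 0.02  0.12 -0.01] p [0.5773 0.1323 0.2922]
```

Run:
```python
from h import *
import pickle
o,c=wcam(); print(o["position"],c["hand_eye"]);a=c["img"]; s=eyes.camera("scene"); pickle.dump((c,s),open("w2.pkl","wb"))
b=cv2.resize(s["img"][90:290,200:467],(640,480),interpolation=cv2.INTER_CUBIC)
cv2.imwrite("pics/w2.png",cv2.resize(np.vstack([a[100:400],b]),None,fx=.76,fy=.76)[:,:,::-1])
```

```text
[0.57732465 0.13231756 0.2922284 ] [[ 8.04891976e-04  9.70134129e-01  2.42567772e-01  6.50854026e-02]
 [ 9.99999676e-01 -7.74502393e-04 -2.20641474e-04  3.35526772e-04]
 [-2.61825041e-05  2.42567871e-01 -9.70134438e-01 -1.75722269e-01]
 [ 0.00000000e+00  0.00000000e+00  0.00000000e+00  1.00000000e+00]]
```

View pics/w2.png

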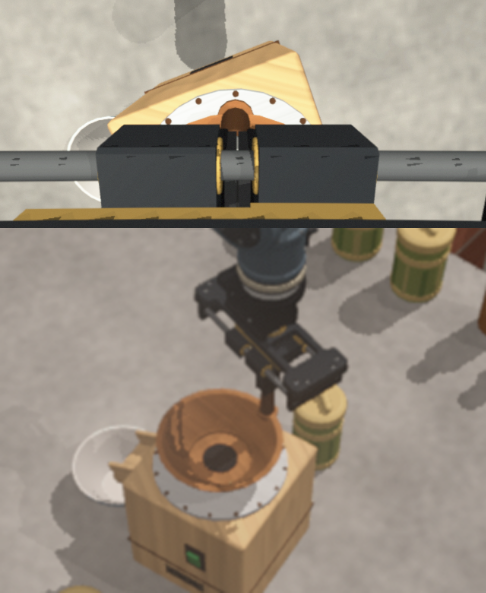

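Run:
```python
from h import *
import pickle
c,s=pickle.load(open("w2.pkl","rb")); s0=pickle.load(open("scene.pkl","rb"))
M=R.from_quat(s["attitude"]).as_matrix(); f=240/np.tan(np.radians(s["fov_y"])/2)
for z in(.2605,.27,.3055,.343):
    p=M.T@(np.array([.5773,.1325,z])-s["xyz"]); print(z,s["cx"]+f*p[0]/-p[2],s["cy"]-f*p[1]/-p[2])
cr=lambda i,y,x,h,w,k:cv2.resize(i[y:y+h,x:x+w],None,fx=k,fy=k,interpolation=cv2.INTER_CUBIC)
a=np.hstack([cr(s["img"],140,315,60,60,6),cr(s0["img"],140,315,60,60,6)])
cv2.imwrite("pics/x.png",a[:,:,::-1])
```

```text
0.2605 345.8134254594758 189.9497945036409
0.27 345.89957686555385 187.32079101859546
0.3055 346.23068175027197 177.21676677259626
0.343 346.5969961200964 166.03828694583393
```

View pics/x.png

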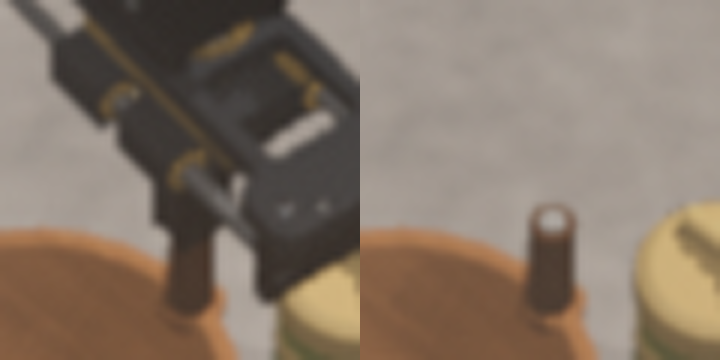

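The left crop shows the closed fingers ending at about row 178, level with the peg's top. The peg itself is visible and unmoved beneath them. So the grip missed above the peg, and I need to check the fingertip height.

Run:
```python
from h import *
import pickle
c=pickle.load(open("w1.pkl","rb")); f=240/np.tan(np.radians(c["fov_y"])/2)
print(f,c["cx"],c["cy"],c["D"],"depth of 87mm gap",.087*f/210)
H=np.array(c["hand_eye"])
for z in(.022,0,-.013):
  for y in(.0435,-.0435):
    p=np.linalg.inv(H)@[0,y,z,1]; print(z,c["cx"]+f*p[0]/-p[2],c["cy"]-f*p[1]/-p[2])
o=sensors.get_obs();print(o["q"],o["grip_width"],o["grip_force"],o["position"],R.from_quat(o["tool_rot"]).as_matrix().round(3)); st()
print([a for a in dir(robot) if a[0]!='_'])
t=eyes.camera("top");cv2.imwrite("pics/t2.png",cv2.resize(t["img"][170:320,180:380],(800,600),interpolation=cv2.INTER_CUBIC)[:,:,::-1])
```

```text
413.46012325465404 311.9982868553807 235.34809686366137 [0.03121684 0.         0.         0.         0.        ] depth of 87mm gap 0.1712906224912138
0.022 397.81587899376285 265.6567957795186
0.022 224.5500664216542 265.5250674364133
0 407.64990058878084 280.97480999297613
0 214.53043049154994 280.82954464528945
-0.013 414.59709973048956 291.79615039458014
-0.013 207.45197867783327 291.6415147820155
[3.66569917e-02 3.98771889e-01 1.41439288e+00 2.18148785e-04
 1.32645059e+00 2.59525513e-01] 0.0003775600343076707 2.611812854033815 [0.57734943 0.13231558 0.2922292 ] [[ 0.221  0.975  0.002]
 [ 0.975 -0.221  0.   ]
 [ 0.001  0.002 -1.   ]]
t 5.33 ang 76.59 r 71.77 z 292.2 yaw 77.23 Fr -0.3 Ftcw -0.5 Fz 5.7 w 0.4 g 2.6 q6 0.26 mom [-0.02  0.1   0.01] p [0.5773 0.1323 0.2922]
['Unreachable', 'tip_reach']
```

The evidence agrees. The wrist view and the 6 N contact on the peg top both put the real tips about 13 mm behind the reported TCP rather than 22 mm ahead. I'll open partly and go down gently until the tips sit just above the rim, watching Fz.

>>> drive_tool --deltas '[[[0,0,-8,0,0,0],[0,0,0,0,0,0],[0,0,0,0,0,0],[0,0,0,0,0,0],[0,0,0,0,0,0],[0,0,0,0,0,0]]]' --gripper 48

```text
time: 5.88
position: [0.5767, 0.1321, 0.2985]
tool_rot: [0.781, 0.624, -0.0, -0.0]
ft_force: [-0.5, 0.2, 0.6]
grip_width: 0.0325
grip_force: 0.0
```

>>> drive_tool --deltas '[[[0,0,4,0,0,0],[0,0,4,0,0,0],[0,0,4,0,0,0],[0,0,4,0,0,0],[0,0,0,0,0,0],[0,0,0,0,0,0]]]'

```text
time: 6.38
position: [0.5766, 0.1322, 0.2824]
tool_rot: [0.781, 0.624, -0.0, -0.0]
ft_force: [0.1, -0.1, 0.0]
grip_width: 0.0417
grip_force: 0.0
```

>>> drive_tool --deltas '[[[0,0,3,0,0,0],[0,0,3,0,0,0],[0,0,3,0,0,0],[0,0,3,0,0,0],[0,0,0,0,0,0],[0,0,0,0,0,0]]]'

```text
time: 6.88
position: [0.5767, 0.1322, 0.2706]
tool_rot: [0.781, 0.624, -0.0, -0.0]
ft_force: [0.2, 0.3, 0.2]
grip_width: 0.0419
grip_force: 0.0
```

>>> drive_tool --deltas '[[[0,0,3,0,0,0],[0,0,3,0,0,0],[0,0,3,0,0,0],[0,0,3,0,0,0],[0,0,0,0,0,0]]]'

```text
time: 7.3
position: [0.5763, 0.1321, 0.2581]
tool_rot: [0.781, 0.624, -0.001, -0.0]
ft_force: [0.0, -0.4, -0.2]
grip_width: 0.0418
grip_force: 0.0
```

>>> drive_tool --deltas '[[[0,0,0,0,0,0],[0,0,0,0,0,0],[0,0,0,0,0,0],[0,0,0,0,0,0],[0,0,0,0,0,0],[0,0,0,0,0,0],[0,0,0,0,0,0],[0,0,0,0,0,0]]]' --gripper 0 --squeeze 15

```text
time: 7.97
position: [0.5763, 0.1324, 0.2591]
tool_rot: [0.781, 0.624, -0.0, -0.0]
ft_force: [-2.3, 0.6, 3.3]
grip_width: 0.0181
grip_force: 15.0
```

```bash
python3 -c "
from h import *
st()"
```

```text
t 7.97 ang 77.44 r 71.61 z 259.1 yaw 77.23 Fr 0.1 Ftcw -2.4 Fz 3.3 w 18.1 g 15.0 q6 0.26 mom [ 0.12  0.42 -0.02] p [0.5763 0.1324 0.2591]
```

>>> drive_tool --deltas '[[[-0.09,3.53,0,0,0,0.0491],[-0.09,3.53,0,0,0,0.0491],[-0.09,3.53,0,0,0,0.0491],[-0.09,3.53,0,0,0,0.0491],[-0.09,3.53,0,0,0,0.0491],[-0.09,3.53,0,0,0,0.0491],[-0.09,3.53,0,0,0,0.0491],[-0.09,3.53,0,0,0,0.0491]]]' --squeeze 30

```text
time: 8.63
position: [0.6017, 0.1208, 0.259]
tool_rot: [0.889, 0.458, -0.001, -0.001]
ft_force: [-6.8, 2.9, 5.2]
grip_width: 0.0178
grip_force: 30.0
```

>>> drive_tool --deltas '[[[0,0,0,0,0,0],[0,0,0,0,0,0],[0,0,0,0,0,0]]]'

```text
time: 8.88
position: [0.6015, 0.121, 0.2591]
tool_rot: [0.888, 0.46, -0.001, -0.001]
ft_force: [-5.0, 1.5, 3.6]
grip_width: 0.0183
grip_force: 30.0
```

```bash
python3 -c "
from h import *
st()"
```

```text
t 8.88 ang 55.11 r 71.36 z 259.1 yaw 54.75 Fr -1.6 Ftcw -4.9 Fz 3.6 w 18.3 g 30.0 q6 0.63 mom [ 0.23  0.87 -0.04] p [0.6015 0.121  0.2591]
```

>>> drive_tool --deltas '[[[-0.09,3.53,0,0,0,0.0491],[-0.09,3.53,0,0,0,0.0491],[0,0,0,0,0,0]]]'

```text
time: 9.13
position: [0.6078, 0.116, 0.2591]
tool_rot: [0.91, 0.415, -0.0, 0.0]
ft_force: [-3.5, -1.1, 3.4]
grip_width: 0.0177
grip_force: 30.0
```

>>> drive_tool --deltas '[[[-0.09,3.53,0,0,0,0.0491],[-0.09,3.53,0,0,0,0.0491],[0,0,0,0,0,0]]]'

```text
time: 9.38
position: [0.6141, 0.1096, 0.2591]
tool_rot: [0.929, 0.37, 0.0, 0.002]
ft_force: [-2.3, -4.4, 2.4]
grip_width: 0.018
grip_force: 30.0
```

>>> drive_tool --deltas '[[[-0.09,3.53,0,0,0,0.0491],[-0.09,3.53,0,0,0,0.0491],[0,0,0,0,0,0]]]'

```text
time: 9.63
position: [0.6193, 0.1027, 0.2591]
tool_rot: [0.946, 0.324, 0.0, 0.003]
ft_force: [-0.1, -7.2, 1.1]
grip_width: 0.018
grip_force: 30.0
```

>>> drive_tool --deltas '[[[-0.09,3.53,0,0,0,0.0491],[-0.09,3.53,0,0,0,0.0491],[0,0,0,0,0,0]]]'

```text
time: 9.88
position: [0.6205, 0.1007, 0.259]
tool_rot: [0.961, 0.277, -0.001, -0.001]
ft_force: [-6.6, 2.7, 5.5]
grip_width: 0.018
grip_force: 30.0
```

```bash
cat > ft.py <<'E'
import sys; from h import *
for l in sys.stdin:
    v=list(map(float,l.split()))
    if len(v)==4:
        p=np.array(v[:2])-C;r=np.linalg.norm(p);e=p/r;F=np.array(v[2:]);print("ang %.2f r %.2f Fr %.1f Ftcw %.1f"%(np.degrees(np.arctan2(p[1],p[0])),r*1e3,F@e,F@[e[1],-e[0]]))
E
python3 -c "
from h import *
st()"
```

```text
t 9.88 ang 32.61 r 70.97 z 259.0 yaw 32.21 Fr -4.1 Ftcw -5.8 Fz 5.5 w 18.0 g 30.0 q6 0.99 mom [ 0.36  1.12 -0.03] p [0.6205 0.1007 0.259 ]
```

>>> drive_tool --deltas '[[[0,0,0,0,0,0],[0,0,0,0,0,0],[0,0,0,0,0,0]]]'

```text
time: 10.13
position: [0.6202, 0.1011, 0.259]
tool_rot: [0.96, 0.279, -0.001, -0.001]
ft_force: [-7.0, 1.6, 3.7]
grip_width: 0.0178
grip_force: 30.0
```

```bash
python3 -c "
from h import *
st()"
```

```text
t 10.13 ang 32.97 r 70.98 z 259.0 yaw 32.36 Fr -5.0 Ftcw -5.2 Fz 3.7 w 17.8 g 30.0 q6 0.99 mom [ 0.2   1.08 -0.  ] p [0.6202 0.1011 0.259 ]
```

>>> drive_tool --deltas '[[[-1.1,3.53,0,0,0,0.0491],[-0.09,3.53,0,0,0,0.0491],[0,0,0,0,0,0]]]'

```text
time: 10.38
position: [0.624, 0.0943, 0.2591]
tool_rot: [0.973, 0.23, -0.0, -0.001]
ft_force: [-3.9, 0.0, 4.2]
grip_width: 0.0181
grip_force: 30.0
```

>>> drive_tool --deltas '[[[-0.09,3.53,0,0,0,0.0491],[-0.09,3.53,0,0,0,0.0491],[-0.09,3.53,0,0,0,0.0491],[-0.09,3.53,0,0,0,0.0491],[-0.09,3.53,0,0,0,0.0491],[0,0,0,0,0,0],[0,0,0,0,0,0]]]'

```text
time: 10.97
position: [0.6298, 0.0762, 0.2591]
tool_rot: [0.994, 0.11, -0.001, 0.001]
ft_force: [-4.5, -1.9, 3.3]
grip_width: 0.0181
grip_force: 30.0
```

```bash
python3 -c "
from h import *
st()"
```

```text
t 10.97 ang 11.17 r 70.47 z 259.1 yaw 12.64 Fr -4.8 Ftcw 1.0 Fz 3.3 w 18.1 g 30.0 q6 1.30 mom [-0.27  0.87 -0.04] p [0.6298 0.0762 0.2591]
```

>>> drive_tool --deltas '[[[-1,3.53,0,0,0,0.0491],[-0.09,3.53,0,0,0,0.0491],[-0.09,3.53,0,0,0,0.0491],[0,0,0,0,0,0],[0,0,0,0,0,0]]]'

```text
time: 11.38
position: [0.6308, 0.0672, 0.2591]
tool_rot: [0.999, 0.037, 0.0, -0.001]
ft_force: [-4.1, 1.1, 3.9]
grip_width: 0.0176
grip_force: 30.0
```

Run:
```python
from h import *
st()
d=np.array([[.5763,.1324],[.6015,.121],[.6202,.1011],[.6298,.0762]])
A=np.c_[2*d,np.ones(4)];x=np.linalg.lstsq(A,(d**2).sum(1),rcond=None)[0];c=x[:2];print(c,np.sqrt(x[2]+c@c),np.degrees(np.arctan2(*(d-c).T[::-1])))
```

```text
t 11.38 ang 3.82 r 70.23 z 259.1 yaw 4.23 Fr -4.1 Ftcw -1.3 Fz 3.9 w 17.6 g 30.0 q6 1.43 mom [ 0.42  0.71 -0.01] p [0.6308 0.0672 0.2591]
[0.56044135 0.06373204] 0.07047295662690292 [76.99572457 54.36111848 32.01835051 10.1906969 ]
```

>>> drive_tool --deltas '[[[-0.09,3.5,0,0,0,0.0491],[-0.09,3.5,0,0,0,0.0491],[-0.09,3.5,0,0,0,0.0491],[-0.09,3.5,0,0,0,0.0491],[-0.09,3.5,0,0,0,0.0491],[0,0,0,0,0,0],[0,0,0,0,0,0]]]'

```text
time: 11.97
position: [0.6292, 0.0487, 0.259]
tool_rot: [0.996, -0.086, -0.001, 0.0]
ft_force: [-6.0, -0.2, 4.3]
grip_width: 0.018
grip_force: 30.0
```

>>> drive_tool --deltas '[[[-0.09,3.5,0,0,0,0.0491],[-0.09,3.5,0,0,0,0.0491],[0,0,0,0,0,0],[0,0,0,0,0,0]]]'

```text
time: 12.3
position: [0.628, 0.0441, 0.259]
tool_rot: [0.991, -0.135, -0.001, -0.002]
ft_force: [-4.2, 5.3, 4.5]
grip_width: 0.018
grip_force: 30.0
```

```bash
sed -i 's/C=np.array.*/C=np.array([.5605,.0637])/' h.py; python3 -c "
from h import *
st()"
```

```text
t 12.30 ang -16.19 r 70.25 z 259.0 yaw -15.49 Fr -5.5 Ftcw -3.9 Fz 4.5 w 18.0 g 30.0 q6 1.73 mom [0.93 0.8  0.01] p [0.628  0.0441 0.259 ]
```

>>> drive_tool --deltas '[[[-0.09,3.5,0,0,0,0.0491],[0,0,0,0,0,0],[0,0,0,0,0,0]]]'

```text
time: 12.55
position: [0.6268, 0.0403, 0.2591]
tool_rot: [0.987, -0.159, -0.001, -0.001]
ft_force: [-5.3, 4.0, 3.9]
grip_width: 0.0181
grip_force: 30.0
```

```bash
python3 -c "
from h import *
st()"
```

```text
t 12.55 ang -19.48 r 70.28 z 259.1 yaw -18.29 Fr -6.4 Ftcw -2.0 Fz 3.9 w 18.1 g 30.0 q6 1.77 mom [0.74 0.93 0.  ] p [0.6268 0.0403 0.2591]
```

>>> drive_tool --deltas '[[[-1.1,3.5,0,0,0,0.0491],[-1.1,3.5,0,0,0,0.0491],[-0.09,3.5,0,0,0,0.0491],[-0.09,3.5,0,0,0,0.0491],[-0.09,3.5,0,0,0,0.0491],[0,0,0,0,0,0],[0,0,0,0,0,0]]]'

```text
time: 13.13
position: [0.6181, 0.0237, 0.2591]
tool_rot: [0.96, -0.279, 0.0, 0.0]
ft_force: [-4.1, 0.9, 4.5]
grip_width: 0.0184
grip_force: 30.0
```

>>> drive_tool --deltas '[[[-0.09,3.5,0,0,0,0.0491],[-0.09,3.5,0,0,0,0.0491],[0,0,0,0,0,0],[0,0,0,0,0,0]]]'

```text
time: 13.47
position: [0.6153, 0.0199, 0.2591]
tool_rot: [0.946, -0.325, 0.001, -0.002]
ft_force: [-1.3, 5.0, 3.2]
grip_width: 0.0179
grip_force: 30.0
```

```bash
python3 -c "
from h import *
st()"
```

```text
t 13.47 ang -38.64 r 70.12 z 259.1 yaw -37.99 Fr -4.1 Ftcw -3.0 Fz 3.2 w 17.9 g 30.0 q6 2.08 mom [1.02 0.18 0.12] p [0.6153 0.0199 0.2591]
```

>>> drive_tool --deltas '[[[-0.09,3.5,0,0,0,0.0491],[0,0,0,0,0,0],[0,0,0,0,0,0]]]'

```text
time: 13.72
position: [0.6126, 0.0168, 0.2591]
tool_rot: [0.937, -0.349, 0.001, -0.001]
ft_force: [-2.2, 4.8, 3.0]
grip_width: 0.0179
grip_force: 30.0
```

```bash
python3 -c "
from h import *
st()"
```

```text
t 13.72 ang -42.01 r 70.09 z 259.1 yaw -40.80 Fr -4.8 Ftcw -2.1 Fz 3.0 w 17.9 g 30.0 q6 2.13 mom [ 0.96  0.34 -0.  ] p [0.6126 0.0168 0.2591]
```

>>> drive_tool --deltas '[[[-0.6,3.5,0,0,0,0.0491],[-0.6,3.5,0,0,0,0.0491],[-0.09,3.5,0,0,0,0.0491],[-0.09,3.5,0,0,0,0.0491],[-0.09,3.5,0,0,0,0.0491],[0,0,0,0,0,0],[0,0,0,0,0,0]]]'

```text
time: 14.3
position: [0.5981, 0.0047, 0.259]
tool_rot: [0.888, -0.461, 0.0, -0.0]
ft_force: [-2.0, 4.1, 3.8]
grip_width: 0.0178
grip_force: 30.0
```

>>> drive_tool --deltas '[[[-0.09,3.5,0,0,0,0.0491],[-0.09,3.5,0,0,0,0.0491],[0,0,0,0,0,0],[0,0,0,0,0,0]]]'

```text
time: 14.63
position: [0.5939, 0.0021, 0.2591]
tool_rot: [0.864, -0.504, 0.001, -0.002]
ft_force: [1.2, 6.3, 1.8]
grip_width: 0.018
grip_force: 30.0
```

```bash
python3 -c "
from h import *
st()"
```

```text
t 14.63 ang -61.56 r 70.04 z 259.1 yaw -60.50 Fr -5.0 Ftcw -4.1 Fz 1.8 w 18.0 g 30.0 q6 2.44 mom [ 1.22 -0.02  0.01] p [0.5939 0.0021 0.2591]
```

>>> drive_tool --deltas '[[[-0.09,3.5,0,0,0,0.0491],[0,0,0,0,0,0],[0,0,0,0,0,0]]]'

```text
time: 14.88
position: [0.5902, 0.0003, 0.2591]
tool_rot: [0.851, -0.525, 0.001, -0.002]
ft_force: [-1.5, 5.9, 3.4]
grip_width: 0.0182
grip_force: 30.0
```

```bash
python3 -c "
from h import *
st()"
```

```text
t 14.88 ang -64.93 r 70.04 z 259.1 yaw -63.31 Fr -6.0 Ftcw -1.2 Fz 3.4 w 18.2 g 30.0 q6 2.48 mom [ 1.07  0.1  -0.02] p [5.902e-01 3.000e-04 2.591e-01]
```

>>> drive_tool --deltas '[[[-0.6,3.5,0,0,0,0.0491],[-0.6,3.5,0,0,0,0.0491],[-0.09,3.5,0,0,0,0.0491],[-0.09,3.5,0,0,0,0.0491],[-0.09,3.5,0,0,0,0.0491],[0,0,0,0,0,0],[0,0,0,0,0,0]]]'

```text
time: 15.47
position: [0.5726, -0.0052, 0.2591]
tool_rot: [0.781, -0.625, 0.0, -0.001]
ft_force: [-1.0, 5.7, 3.7]
grip_width: 0.0183
grip_force: 30.0
```

>>> drive_tool --deltas '[[[-0.1,3.5,0,0,0,0],[-0.3,3.5,0,0,0,0],[0,0,0,0,0,0],[0,0,0,0,0,0]]]'

```text
time: 15.8
position: [0.568, -0.0059, 0.2591]
tool_rot: [0.781, -0.625, 0.002, -0.003]
ft_force: [3.8, 6.6, 0.3]
grip_width: 0.0179
grip_force: 30.0
```

```bash
python3 -c "
from h import *
st()"
```

```text
t 15.80 ang -83.82 r 70.03 z 259.1 yaw -77.35 Fr -6.1 Ftcw -4.5 Fz 0.3 w 17.9 g 30.0 q6 2.71 mom [ 1.3  -0.52 -0.02] p [ 0.568  -0.0059  0.2591]
```

>>> drive_tool --deltas '[[[-0.5,3.5,0,0,0,0],[0,0,0,0,0,0],[0,0,0,0,0,0]]]'

```text
time: 16.05
position: [0.5661, -0.0061, 0.2591]
tool_rot: [0.781, -0.625, 0.003, -0.004]
ft_force: [6.5, 6.1, -1.6]
grip_width: 0.0178
grip_force: 30.0
```

```bash
python3 -c "
from h import *
st()"
```

```text
t 16.05 ang -85.45 r 70.06 z 259.1 yaw -77.36 Fr -5.6 Ftcw -6.9 Fz -1.6 w 17.8 g 30.0 q6 2.71 mom [ 1.4  -1.05  0.01] p [ 0.5661 -0.0061  0.2591]
```

>>> drive_tool --deltas '[[[-0.6,3,0,0,0,0],[0,0,0,0,0,0],[0,0,0,0,0,0]]]'

```text
time: 16.3
position: [0.5644, -0.0062, 0.2591]
tool_rot: [0.781, -0.625, 0.004, -0.005]
ft_force: [9.4, 7.4, -3.6]
grip_width: 0.0178
grip_force: 30.0
```

```bash
python3 -c "
from h import *
st()"
```

```text
t 16.30 ang -86.82 r 70.01 z 259.1 yaw -77.36 Fr -6.9 Ftcw -9.8 Fz -3.6 w 17.8 g 30.0 q6 2.71 mom [ 1.35 -1.41  0.05] p [ 0.5644 -0.0062  0.2591]
```

The stones are felt: 9.8 N, rising on past 4 mm after click 7 at -80°, where an ordinary click would already be easing off. The closed click is therefore -80°, and the target is five back at about +32.4°. Now I back off.

>>> drive_tool --deltas '[[[0.6,-3,0,0,0,0],[0.5,-3.5,0,0,0,0],[0.3,-3.5,0,0,0,0],[0.1,-3.5,0,0,0,0],[0,0,0,0,0,0],[0,0,0,0,0,0]]]'

```text
time: 16.8
position: [0.5727, -0.0052, 0.259]
tool_rot: [0.781, -0.625, -0.0, -0.001]
ft_force: [-2.2, 5.0, 3.8]
grip_width: 0.018
grip_force: 30.0
```

```bash
python3 -c "
from h import *
st()"
```

```text
t 16.80 ang -80.00 r 69.97 z 259.0 yaw -77.32 Fr -5.3 Ftcw 1.3 Fz 3.8 w 18.0 g 30.0 q6 2.72 mom [ 0.95  0.32 -0.03] p [ 0.5727 -0.0052  0.259 ]
```

>>> drive_tool --deltas '[[[-0.09,-3.5,0,0,0,-0.0491],[-0.09,-3.5,0,0,0,-0.0491],[-0.09,-3.5,0,0,0,-0.0491],[-0.09,-3.5,0,0,0,-0.0491],[-0.09,-3.5,0,0,0,-0.0491],[-0.09,-3.5,0,0,0,-0.0491],[-0.09,-3.5,0,0,0,-0.0491],[-0.09,-3.5,0,0,0,-0.0491]]]'

```text
time: 17.47
position: [0.5984, 0.0049, 0.259]
tool_rot: [0.888, -0.459, 0.001, 0.0]
ft_force: [-5.4, 0.2, 5.8]
grip_width: 0.0186
grip_force: 30.0
```

>>> drive_tool --deltas '[[[0,0,0,0,0,0],[0,0,0,0,0,0]]]'

```text
time: 17.63
position: [0.5981, 0.0048, 0.2591]
tool_rot: [0.887, -0.461, 0.001, 0.0]
ft_force: [-1.6, 1.9, 3.9]
grip_width: 0.0178
grip_force: 30.0
```

```bash
python3 -c "
from h import *
st()"
```

```text
t 17.63 ang -57.44 r 69.93 z 259.1 yaw -54.96 Fr -2.5 Ftcw 0.3 Fz 3.9 w 17.8 g 30.0 q6 2.35 mom [ 0.32  0.3  -0.1 ] p [0.5981 0.0048 0.2591]
```

Exactly one click back. Four more to go.

>>> drive_tool --deltas '[[[-0.09,-3.5,0,0,0,-0.0491],[-0.09,-3.5,0,0,0,-0.0491],[-0.09,-3.5,0,0,0,-0.0491],[-0.09,-3.5,0,0,0,-0.0491],[-0.09,-3.5,0,0,0,-0.0491],[-0.09,-3.5,0,0,0,-0.0491],[-0.09,-3.5,0,0,0,-0.0491],[-0.09,-3.5,0,0,0,-0.0491]]]'

```text
time: 18.3
position: [0.6181, 0.0241, 0.2591]
tool_rot: [0.96, -0.279, 0.002, 0.001]
ft_force: [-2.1, -5.0, 2.9]
grip_width: 0.0182
grip_force: 30.0
```

>>> drive_tool --deltas '[[[-0.09,-3.5,0,0,0,-0.0491],[-0.09,-3.5,0,0,0,-0.0491],[-0.09,-3.5,0,0,0,-0.0491],[-0.09,-3.5,0,0,0,-0.0491],[-0.09,-3.5,0,0,0,-0.0491],[-0.09,-3.5,0,0,0,-0.0491],[-0.09,-3.5,0,0,0,-0.0491],[-0.09,-3.5,0,0,0,-0.0491]]]'

```text
time: 18.97
position: [0.6291, 0.0493, 0.2591]
tool_rot: [0.996, -0.086, 0.003, 0.002]
ft_force: [0.6, -6.0, 1.9]
grip_width: 0.018
grip_force: 30.0
```

>>> drive_tool --deltas '[[[0,0,0,0,0,0],[0,0,0,0,0,0]]]'

```text
time: 19.13
position: [0.6289, 0.0492, 0.2591]
tool_rot: [0.996, -0.088, 0.002, 0.002]
ft_force: [4.2, -4.6, 0.6]
grip_width: 0.0178
grip_force: 30.0
```

```bash
python3 -c "
from h import *
st()"
```

```text
t 19.13 ang -11.99 r 69.94 z 259.1 yaw -10.08 Fr 5.0 Ftcw 3.6 Fz 0.6 w 17.8 g 30.0 q6 1.65 mom [-0.69 -0.5  -0.05] p [0.6289 0.0492 0.2591]
```

>>> drive_tool --deltas '[[[0.3,-3.4,0,0,0,-0.0491],[0.3,-3.4,0,0,0,-0.0491],[0.3,-3.4,0,0,0,-0.0491],[0.3,-3.4,0,0,0,-0.0491],[-0.09,-3.4,0,0,0,-0.0491],[-0.09,-3.4,0,0,0,-0.0491],[-0.09,-3.4,0,0,0,-0.0491],[-0.09,-3.4,0,0,0,-0.0491]]]'

```text
time: 19.8
position: [0.6294, 0.077, 0.2591]
tool_rot: [0.994, 0.11, 0.002, 0.002]
ft_force: [3.7, -6.6, 0.1]
grip_width: 0.0183
grip_force: 30.0
```

>>> drive_tool --deltas '[[[0,0,0,0,0,0],[0,0,0,0,0,0]]]'

```text
time: 19.97
position: [0.6295, 0.0766, 0.2591]
tool_rot: [0.994, 0.108, 0.002, 0.001]
ft_force: [2.9, -3.7, 1.3]
grip_width: 0.0178
grip_force: 30.0
```

```bash
python3 -c "
from h import *
st()"
```

```text
t 19.97 ang 10.60 r 70.15 z 259.1 yaw 12.42 Fr 2.2 Ftcw 4.2 Fz 1.3 w 17.8 g 30.0 q6 1.30 mom [-0.56 -0.53 -0.02] p [0.6295 0.0766 0.2591]
```

>>> drive_tool --deltas '[[[0,-3.4,0,0,0,-0.0491],[0,-3.4,0,0,0,-0.0491],[0,-3.4,0,0,0,-0.0491],[0,-3.4,0,0,0,-0.0491],[-0.09,-3.4,0,0,0,-0.0491],[-0.09,-3.4,0,0,0,-0.0491],[-0.09,-3.4,0,0,0,-0.0491],[-0.09,-3.4,0,0,0,-0.0491]]]'

```text
time: 20.63
position: [0.6192, 0.1024, 0.2592]
tool_rot: [0.953, 0.301, 0.002, 0.001]
ft_force: [6.3, -4.6, -1.2]
grip_width: 0.018
grip_force: 30.0
```

>>> drive_tool --deltas '[[[0,0,0,0,0,0],[0,0,0,0,0,0],[0,0,0,0,0,0]]]'

```text
time: 20.88
position: [0.6194, 0.1021, 0.2592]
tool_rot: [0.954, 0.3, 0.002, 0.001]
ft_force: [4.5, -1.8, 0.3]
grip_width: 0.0179
grip_force: 30.0
```

```bash
python3 -c "
from h import *
st()"
```

```text
t 20.88 ang 33.08 r 70.30 z 259.2 yaw 34.92 Fr 2.8 Ftcw 3.9 Fz 0.3 w 17.9 g 30.0 q6 0.95 mom [-0.36 -0.68 -0.02] p [0.6194 0.1021 0.2592]
```

>>> drive_tool --deltas '[[[0.7,1,0,0,0,0],[0,0,0,0,0,0],[0,0,0,0,0,0]]]'

```text
time: 21.13
position: [0.6194, 0.102, 0.2591]
tool_rot: [0.954, 0.3, 0.001, 0.001]
ft_force: [3.3, -3.0, 0.4]
grip_width: 0.0178
grip_force: 30.0
```

```bash
python3 -c "
from h import *
st()"
```

```text
t 21.13 ang 33.05 r 70.27 z 259.1 yaw 34.97 Fr 1.1 Ftcw 4.4 Fz 0.4 w 17.8 g 30.0 q6 0.95 mom [-0.44 -0.75 -0.01] p [0.6194 0.102  0.2591]
```

>>> drive_tool --deltas '[[[0,0,0,0,0,0],[0,0,0,0,0,0],[0,0,0,0,0,0],[0,0,0,0,0,0],[0,0,0,0,0,0],[0,0,0,0,0,0],[0,0,0,0,0,0]]]' --gripper 55

```text
time: 21.72
position: [0.6178, 0.1029, 0.2588]
tool_rot: [0.954, 0.301, -0.0, -0.0]
ft_force: [0.3, 0.2, -0.4]
grip_width: 0.0469
grip_force: 0.0
```

>>> drive_tool --deltas '[[[0,0,-8,0,0,0],[0,0,-10,0,0,0],[0,0,-15,0,0,0],[0,0,-20,0,0,0],[0,0,-20,0,0,0],[0,0,-20,0,0,0],[0,0,-20,0,0,0],[0,0,0,0,0,0]]]'

```text
time: 22.38
position: [0.6207, 0.1027, 0.3784]
tool_rot: [0.954, 0.301, 0.005, 0.002]
ft_force: [0.7, -0.7, 0.7]
grip_width: 0.0477
grip_force: 0.0
```

>>> drive_tool --deltas '[[[-20,0,-10,0,0,0],[-20,0,-10,0,0,0],[0,0,0,0,0,0],[0,0,0,0,0,0],[0,0,0,0,0,0]]]'

```text
time: 22.8
position: [0.5857, 0.0799, 0.3917]
tool_rot: [0.954, 0.301, 0.0, -0.0]
ft_force: [0.2, -0.0, -0.2]
grip_width: 0.0473
grip_force: 0.0
```

Run:
```python
from h import *
import pickle
st(); o,c=wcam(); s=eyes.camera("scene"); pickle.dump((c,s),open("w3.pkl","wb"))
a=np.hstack([c["img"],s["img"]]); cv2.imwrite("pics/end.png",cv2.resize(np.vstack([c["img"][:400],s["img"][100:400]]),None,fx=.85,fy=.85,interpolation=cv2.INTER_AREA)[:,:,::-1])
```

```text
t 22.80 ang 32.72 r 29.91 z 391.7 yaw 35.02 Fr 0.2 Ftcw 0.2 Fz -0.2 w 47.3 g 0.0 q6 0.91 mom [-0.02  0.   -0.01] p [0.5857 0.0799 0.3917]
```

View pics/end.png

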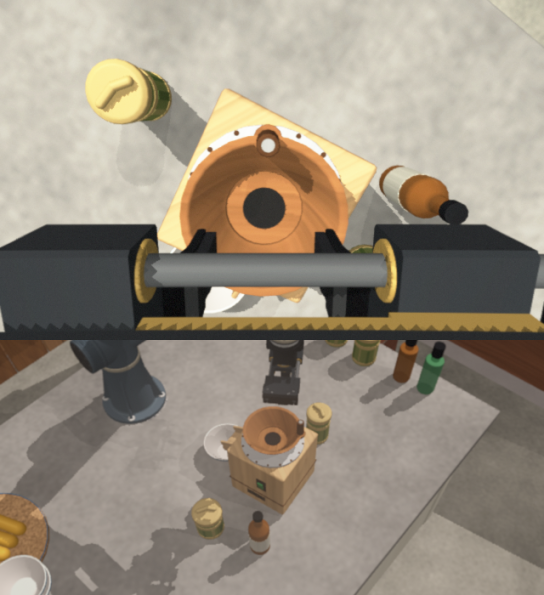

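The wrist view shows the peg top at about (268,145) in the halved picture, which is (315,171) at full size, in front of a collar dot. Everything else is standing where it was. I'll check the angle.

Run:
```python
from h import *
import pickle
c,s=pickle.load(open("w3.pkl","rb")); p=onz(c,315.3,170.6,.3055); d=p[:2]-[.5607,.0620]; print(p,np.hypot(*d),np.degrees(np.arctan2(d[1],d[0])))
```

```text
[0.62167909 0.10161335 0.3055    ] 0.0727163441209819 33.008631004931296
```

The peg sits at 33° (expected 32.4°) at a 72.7 mm radius, resting in the fifth click. The robot is clear of everything, so I hand in.

```bash
python3 -c "
from h import *
print(ticket.hand_in())"
```

```text
the job is handed in; nothing more can be done
None
```

The mill is set for coarse grits and handed in: I closed it until the stones just touched (about 10 N at the peg), turned it back exactly five clicks and let go, and the bowl, jars and bottle were not touched.

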